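# Start the seal bolt in the detector chamber's threaded boss

## Robot

A 6-joint arm with a two-finger parallel gripper is mounted at the origin on the work surface. World frame = base frame: x ahead of the robot, y to its left, z up, the work surface at z = 0. Lengths are in m, angles in rad, forces in N, time in s.
With the tool pointing down it reaches from about 0.35 to 1 m from the base axis. Payload 7.1 kg.
Tool frame: the origin (TCP) lies between the finger pads, 19 mm behind the fingertips; this is the grasp point; z points along the fingers, y is the direction in which the jaws open and shut (so a half turn about z gives the same grasp; the last joint's range is limited). The gripper opens to 85 mm and grips with 20 to 120 N. Pads are 22 mm wide; open, the fingers measure 114 mm over their backs; the gripper's body (76 mm by 85 mm) begins 54 mm behind the grasp point. The pads swing forward as they close: fully open they stand 13 mm farther back than shut.
Start: joints at [-1.309, 0.423, 1.63, -0, 1.089, -0.019], TCP at [0.173, -0.6, 0.25] pointing down, gripper open.
Joint ranges: [-3, 3], [-0.9, 2.11], [0.09, 2.58], [-1.31, 4.45], [0.11, 2.69], [-2.54, 2.54]. Speed limits (rad/s): [2.39, 2.39, 3.01, 3.14, 3.14, 3.14].

## Interface

Orientations are given as a unit quaternion [w, x, y, z].
In Python, from station import manip gives the robot as it stands. The module is installed in compiled form; this text tells all that it offers.
- The arm moves only by the tool servo_tool, never from a script. Its argument "targets" is one flat list of numbers, 7 for each row, row after row: the shift along the tool's x, y, z each as a share of 1 m, from -1 to 1, then the turn, a rotation vector about the tool's x, y, z each as a share of pi/4 rad, from -1 to 1, then the opening, from 0 (shut) to 1 (fully open). A call has 1 to 5 rows; each row is the pose to reach, as a shift and turn from the pose measured when the call began, along the tool's axes at that moment; what a row does not reach only later rows make up. A row lasts 1/8 s, in which the tool goes at most 62.5 mm and 10.7 degrees, less where a joint would pass 70% of its speed; a pose out of reach is approached as far as the arm can. A call with a number of a shift or a turn outside -1 to 1 is refused whole. A call with a gripper value outside its range is refused whole. The fingers move at their own pace and stop on an object; "squeeze" is the grip in N (left out, the last holds). Time passes only in rows, so rows that repeat a pose let the fingers close. It gives the time, the measured TCP pose, the force and the opening at its end, in the units of the state.
- manip.sense(): the state, without advancing time (a new reading comes with each control period).
- manip.read_camera(name): name is "scene" or "top" or "wrist"; returns (picture, depth): 420x560x3 uint8, red, green, blue; 420x560 float32, m along the optical axis (not along the pixel's ray), 0 where there is no reading.
- manip.calibration(name): a dict with "intrinsics" (3x3 intrinsics, pixels), "xyz" and "attitude" of the camera in the world; the wrist camera has in their place "T_tool_cam" (4x4, takes a point from camera to tool coordinates, whose origin is the TCP and whose axes are the flange's). Camera axes: x right, y down, z forward; pixel columns grow to the right and rows downward; lengths in m; the calibration is good to about 2 mm. A picture is of the moment at which its call begins: read the wrist's pose just before it. calibration takes no time and is no camera call.
- manip.hand_in(): hands the job in, once; it reports no verdict.
The state is a dict: "clock": time; "joint_positions": joint angles; "joint_vel": joint speeds; "effort": joint torques, N m; "position": TCP position; "tcp_rot": TCP orientation; "wrist_force": force on the tool from outside, world axes, zero at the start; "wrist_torque": the same for the moment, N m; "gripper_width": opening from 0.0 (shut) to 1.0 (fully open).
Only numpy, scipy, OpenCV 4.12 (cv2) and the standard library are available. Lean on these libraries where they do the work, as an engineer would, in place of code of your own. Each camera call takes 0.05 s, during which the arm holds its last target. There are 200 camera calls.

## Task

Take the bolt with the round black knob out of its stand and stand it upright in the threaded boss of the aluminium detector chamber, resting on the thread, with the steel pointer on its knob toward the boss's ear. Turn it backward (counter-clockwise from above), not forward, until the thread drops in, let it settle there, then turn it one turn forward (clockwise) so that it is started, and finish while still gripping the knob. Leave the blank plug and the other things on the bench alone.

Things in the scene. Friction and masses are not known exactly. Their poses are not given: they have to be found in the camera images.
- bolt: seal bolt, 160 g, 90 mm long, upright in its stand, knob on the rim, any yaw. Origin: centre of the shank's lower end; z up the shank, x along the pointer. Steel shank 16.6 mm across, foot tapered over 7 mm to 9 mm; one thread tooth on its +x side, 40 degrees long, to 13 mm from the axis, z = 26 to 29 mm. Black knob 40 mm across, z = 56 to 86 mm; steel pointer bar on top, 17 x 6 mm, to z = 90
- bolt_knob (a point): the middle of the bolt's knob, on the axis, 71 mm above the bolt's origin. A TCP 5 mm or more above it keeps the fingertips out of the stand and the boss. The bolt has some play in its stand
- bolt_pointer (a point): top of the pointer bar, 15 mm from the axis, 90 mm above the bolt's origin
- stand_bolt: grey plastic tube stand that holds the bolt, fixed: 46 mm across (68 mm at the foot), 62 mm high, bore 31 mm open to the table; origin at the centre of its underside. The two stands may have changed places
- stand_blank: the other such stand, holding the blank plug; same sizes; origin at the centre of its underside
- chamber: aluminium die-cast detector chamber, fixed, 130 (x) x 170 (y) x 46 mm, with a round boss 60 mm across in the middle of its top that rises to 72 mm above the table. Origin at the centre of its underside; +x points to the boss's ear
- boss_face (a point): centre of the boss's mouth, on the bore's axis, level with its face. Inside is a coarse right-hand thread ledge (2.6 mm thick, 8 mm lead, 2.3 turns, bore 31 mm, 19.4 mm clear within the ledge), below it a 19.5 mm pilot bore through the chamber. The ledge begins level with the face, within a third of a turn counter-clockwise of the ear, and falls 8 mm a turn clockwise
- boss_ear (a point): the ear: an aluminium lug, 18 mm long radially x 12 x 12 mm, on the boss's side with its top level with the boss's face; this point is on its top, 38 mm from the bore's axis
- mark_ear (a point): level with the boss's face, 15 mm from the axis, toward the ear: where the pointer stands when the bolt is set in. The tooth then rests on the ledge, the bolt's origin about 27 mm below the face. Turned counter-clockwise the bolt climbs 8 mm a turn until the tooth passes the ledge's end
- mark_start (a point): level with the boss's face, 15 mm from the axis, 90 degrees counter-clockwise of the ear: about where the pointer is when the thread drops. The push on the hand vanishes there; the bolt can fall about 8 mm to the next turn of the ledge (by its weight, if the hand follows it down). From there each forward turn draws it 8 mm down
- mark_far (a point): level with the boss's face, 15 mm from the axis, 130 degrees clockwise of the ear: the side where the pointer must not come before the drop
- dish: clear shallow round dish, 90 mm across, 14 mm high; origin at the centre of its underside. Bystander
- sensor_a: small green sensor board, 24 x 20 x 4 mm, lying in the dish; origin at the centre of its underside. Bystander
- sensor_b: a second such green sensor board, 24 x 20 x 4 mm. Bystander
- tee: steel T-shaped coaxial connector lying flat, about 48 x 32 x 16 mm; origin at the table under the crossing. Bystander
- driver: screwdriver with black handle, 160 mm long, lying on the table. Bystander
- jar: white jar with black lid, 52 mm across, 60 mm high; origin at the centre of its underside. Bystander
- weight: brass weight with a small button on top, 32 mm across, 40 mm high; origin at the centre of its underside. Bystander
- blank: the blank plug standing in the other stand: plain smooth steel shank 24 mm across, thin steel collar 34 mm across and a flat steel fin 30 x 9 x 14 mm on top, 69 mm long in all; no tooth, no black knob; origin at the shank's lower end. Not the part wanted
Things that resemble listed ones, but are neither listed nor needed, are in the scene too. What is shaped like the bolt but yellow is not meant.

How it is judged:
On the way, in this order (a step that is already met when the one before it is completed fails the run):
1. the bolt stands upright in the boss, resting on the thread, its pointer within about 45 degrees of the ear (horizontal distance between bolt and boss_face below 0.004 m and angle between bolt's own z axis and vertical below 0.14 rad and z of bolt in the frame of boss_face between -0.0305 and -0.024 m and horizontal distance between bolt_pointer and mark_ear below 0.0115 m and contact force between bolt and chamber above 0.3 N), for 0.2 s.
2. turned backward past the ledge's end, the bolt has dropped one thread (horizontal distance between bolt and boss_face below 0.004 m and angle between bolt's own z axis and vertical below 0.14 rad and z of bolt in the frame of boss_face between -0.0365 and -0.0315 m and horizontal distance between bolt_pointer and mark_start below 0.015 m), for 0.2 s.
At the end, for the whole second after the job is handed in: the bolt is upright (within 8 degrees) and on the bore's axis (4 mm), one turn in from the drop: its tooth 12 to 19 mm below the boss's face and its pointer within about 60 degrees of where the thread dropped; the fingers still grip it with more than 5 N, and it is still (horizontal distance between bolt and boss_face below 0.004 m and angle between bolt's own z axis and vertical below 0.14 rad and z of bolt in the frame of boss_face between -0.0448 and -0.0378 m and horizontal distance between bolt_pointer and mark_start below 0.015 m and contact force between the fingers and bolt above 5 N and linear speed of bolt below 0.02 m/s); the arm keeps its last pose, push and grip.
It fails at once if the bolt was turned forward, or set in on the wrong side, before the thread dropped (horizontal distance between bolt and boss_face below 0.004 m and angle between bolt's own z axis and vertical below 0.14 rad and z of bolt in the frame of boss_face between -0.0335 and -0.0265 m and horizontal distance between bolt_pointer and mark_far below 0.015 m).
It fails at once if the blank plug was disturbed (moved more than 15 mm) (distance of blank from where it was at the start of the episode above 0.015 m).
It fails at once if another thing on the bench was disturbed (moved more than 30 mm) (distance of any of dish, sensor_a, sensor_b, tee, driver, jar, weight from where it was at the start of the episode above 0.03 m).
It also fails if it takes over 64 s, if anything falls off the work surface, if the arm or the gripper's body presses on something with over 40 N, if the wrist force passes 120 N, or if a joint passes its speed limit or range.

## Working session

There is one attempt and no reset: what is moved stays moved. The work goes in short steps, Python scripts to look and compute and a tool call to move; the robot and the scene stay as the last step left them, time stands still between calls to the robot, and variables do not carry over. Pictures are saved under pics/ and viewed, about 8 in all and at most 12, crops included, and the job is handed in when it is done.

Besides the shell and the picture viewer there is one more tool, called as name(argument=value, ...), one argument or row to a line, values as JSON. servo_tool: Moves the arm, as the interface text tells. Shift numbers are shares of 1 m and turn numbers shares of pi/4 rad, none past 1 either way. Its arguments: {"type":"object","properties":{"targets":{"type":"array"},"squeeze":{"type":"number"}},"required":["targets"]}

```bash
mkdir -p pics; cat > h.py <<'E'
import numpy as np, cv2
from scipy.spatial.transform import Rotation as R
from station import manip
def cam(name):
    s=manip.sense(); im,d=manip.read_camera(name); c=manip.calibration(name)
    K=np.array(c["intrinsics"])
    if name=="wrist":
        q=np.array(s["tcp_rot"]); T=np.eye(4); T[:3,:3]=R.from_quat(q[[1,2,3,0]]).as_matrix(); T[:3,3]=s["position"]
        T=T@np.array(c["T_tool_cam"])
    else:
        T=np.eye(4); a=np.array(c["attitude"],float)
        T[:3,:3]=a if a.shape==(3,3) else R.from_quat(a[[1,2,3,0]]).as_matrix(); T[:3,3]=c["xyz"]
    v,u=np.indices(d.shape); P=np.stack([(u-K[0,2])/K[0,0]*d,(v-K[1,2])/K[1,1]*d,d],-1)@T[:3,:3].T+T[:3,3]
    P[d==0]=np.nan
    return im,d,P,K,T
def save(n,im,scale=1): cv2.imwrite("pics/"+n+".png",cv2.resize(im[...,::-1],None,fx=scale,fy=scale,interpolation=cv2.INTER_CUBIC))
E
python3 - <<'E'
from h import *
print(manip.sense()); print(manip.calibration("top")); print(manip.calibration("wrist"))
a=cam("top"); b=cam("scene"); np.savez("top.npz",im=a[0],P=a[2],K=a[3],T=a[4]); np.savez("scene.npz",im=b[0],P=b[2],K=b[3],T=b[4])
save("top",a[0],1.4); save("scene",b[0],1.4)
E
```

```text
{'clock': 0.0, 'joint_positions': array([-1.30897864e+00,  4.23859237e-01,  1.63072647e+00, -1.38908812e-05,
        1.08860693e+00, -1.90002120e-02]), 'joint_vel': array([ 0.00116947,  0.00065049, -0.00143793,  0.0010771 ,  0.00120903,
        0.00067631]), 'effort': array([ 2.14569889e-03, -5.57375014e+01, -2.81739932e+01,  9.72195789e-05,
        7.38554634e-03, -1.77241709e-06]), 'position': array([ 0.17309449, -0.59998867,  0.24921986]), 'tcp_rot': array([-7.93355502e-04,  9.90158079e-01,  1.39951199e-01, -1.02992920e-04]), 'wrist_force': array([-0.37105001,  0.17750218, -0.27834259]), 'wrist_torque': array([-0.00142324,  0.00158917,  0.02221406]), 'gripper_width': 1.0021944522090773}
{'intrinsics': array([[474.43700871,   0.        , 278.91794584],
       [  0.        , 474.43700871, 206.20731751],
       [  0.        ,   0.        ,   1.        ]]), 'xyz': array([0.38549962, 0.0013835 , 1.04855089]), 'attitude': array([ 0.04638413, -0.70416558,  0.7060004 , -0.05968911])}
{'intrinsics': array([[316.9272537 ,   0.        , 287.20856041],
       [  0.        , 316.9272537 , 211.06046079],
       [  0.        ,   0.        ,   1.        ]]), 'T_tool_cam': array([[-3.74350043e-04, -9.48735213e-01, -3.16071757e-01,
         8.06546645e-02],
       [ 9.99998618e-01,  1.56753128e-04, -1.65489869e-03,
         1.05257154e-03],
       [ 1.61960590e-03, -3.16071940e-01,  9.48733843e-01,
        -1.24300841e-01],
       [ 0.00000000e+00,  0.00000000e+00,  0.00000000e+00,
         1.00000000e+00]])}
```

View pics/top.png

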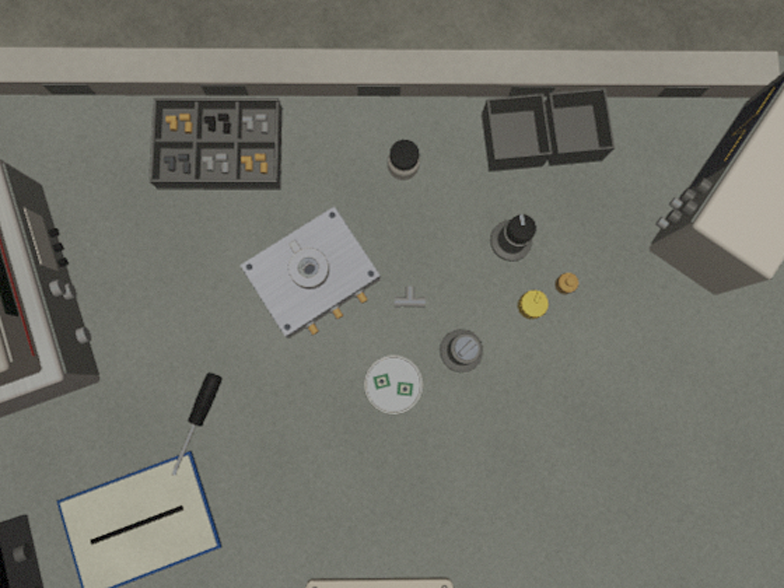

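View pics/scene.png

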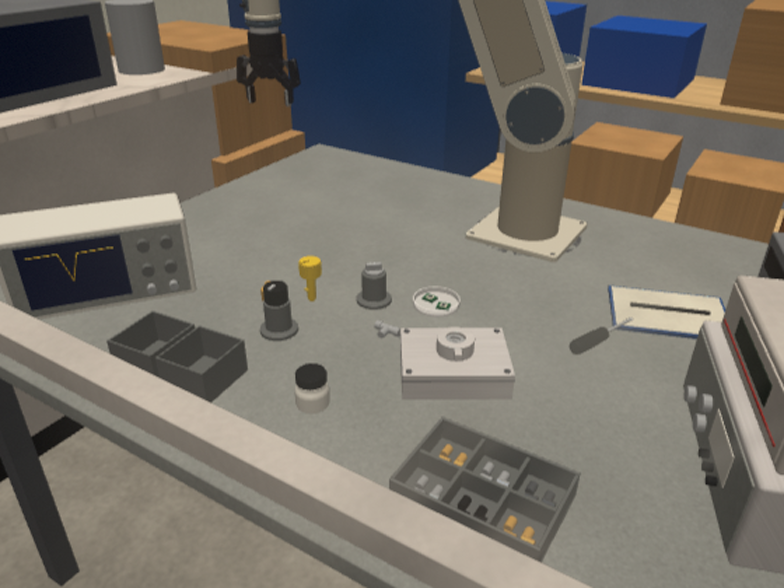

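The top view shows the stands' occupants (viewed pixels): a black knob with a steel pointer at (519,228), the blank with its steel fin at (465,348), and a yellow look-alike at (534,303). The jar at (404,155) is also black-lidded, but it's on a white body. So the bolt is (519,228). The chamber boss is at (309,268), with its ear toward (295,246). Next I'll enlarge the bolt and measure it.

```bash
python3 - <<'E'
from h import *
z=np.load("top.npz"); im,P=z["im"],z["P"]
c=np.hstack([im[140:190,340:400],im[165:215,190:250]]); save("crop",c,6)
def reg(r0,r1,c0,c1,zl,zh):
    p=P[r0:r1,c0:c1].reshape(-1,3); p=p[(p[:,2]>zl)&(p[:,2]<zh)]; (x,y),r=cv2.minEnclosingCircle(p[:,:2].astype(np.float32)); print(len(p),p.mean(0).round(4),np.round([x,y,r],4))
reg(145,185,355,395,.075,.105)
reg(170,210,195,245,.064,.08)
reg(170,210,195,245,.055,.08)
for v in range(150,176,2): print(v,(P[v,358:386:2,2]*1000).round())
E
```

```text
325 [ 0.6207 -0.2102  0.0914] [ 0.6218 -0.2118  0.0211]
607 [0.5679 0.1079 0.0716] [0.5729 0.1112 0.0384]
641 [0.5673 0.1075 0.0711] [0.5729 0.1112 0.0384]
150 [ 3. -2.  3. -2. -3. -2. -1. -1.  3. -0. -2.  1. -1.  1.]
152 [ 1. -2.  2.  2.  2.  1. -0. -2. -2.  3.  1.  1.  3. -2.]
154 [ 3.  3.  0.  3.  3. 90. 97. 97. 93. 93.  0.  1.  2. -2.]
156 [-1.  2.  3.  4. 94. 93. 91. 96. 90. 91. 92.  0. -3. -0.]
158 [ 8.  8.  5. 90. 95. 91. 91. 96. 90. 91. 92. 92.  1.  0.]
160 [ 8. 10. 74. 96. 90. 94. 93. 95. 97. 95. 93. 92.  3.  2.]
162 [10. 60. 85. 93. 90. 94. 92. 93. 92. 97. 93. 92. -0.  1.]
164 [43. 59. 84. 94. 93. 94. 92. 93. 90. 93. 92. 91. 89.  2.]
166 [45. 61. 76. 90. 93. 91. 94. 92. 91. 95. 94. 93.  2.  3.]
168 [49. 64. 75. 80. 90. 91. 93. 94. 92. 94. 94. 89.  1.  1.]
170 [47. 61. 62. 80. 83. 91. 93. 89. 94. 92. 92.  0.  1.  4.]
172 [39. 53. 62. 67. 76. 83. 87. 89. 89. 83. 59.  0. -0.  2.]
174 [31. 46. 54. 62. 64. 67. 71. 72. 62. 58.  7. -2.  1.  2.]
```

View pics/crop.png

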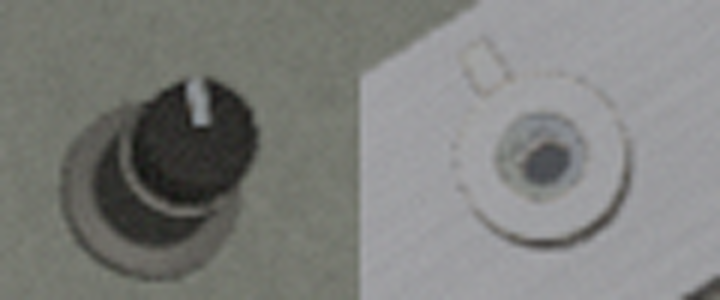

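The crop shows the black knob with its steel pointer, aimed nearly up (+x), at crop (200,140). At right is the boss with its ear up-left at (484,66). Measured knob top is 92 mm and boss face 72 mm, as expected, so I'm confirming the bolt and moving above it.

servo_tool(
  targets=[0.27,-0.125,0,0,0,-0.77,1,0.27,-0.125,0,0,0,-0.77,1,0.27,-0.125,0,0,0,-0.77,1,0.27,-0.125,0,0,0,-0.77,1,0.27,-0.125,0,0,0,-0.77,1],
  squeeze=40,
)

```text
clock: 0.72
position: [0.3993, -0.4032, 0.2493]
tcp_rot: [-0.001, 0.903, 0.429, 0.0]
wrist_force: [-1.0, -0.9, 0.9]
gripper_width: 1.005
```

```bash
cat >> h.py <<'E'
def to(pos,yaw):
    s=manip.sense(); q=np.array(s["tcp_rot"]); r=R.from_quat(q[[1,2,3,0]])
    g=R.from_euler('z',yaw,degrees=True)*R.from_euler('x',180,degrees=True)
    d=r.inv().apply(np.array(pos)-s["position"]); w=(r.inv()*g).as_rotvec()/(np.pi/4)
    x=r.apply([1,0,0]); print("t",round(s["clock"],2),"pos",s["position"].round(4),"yaw",round(np.degrees(np.arctan2(x[1],x[0])),1),"j6",s["joint_positions"][5].round(2),"F",s["wrist_force"].round(1),"w",round(s["gripper_width"],3))
    print("shift",d.round(4),"turn",w.round(3))
E
python3 -c "
from h import *
to([.621,-.211,.23],85)"
```

```text
t 0.72 pos [ 0.3993 -0.4032  0.2493] yaw 50.8 j6 -0.13 F [-1.  -0.9  0.9] w 1.005
shift [0.289  0.0505 0.0195] turn [-0.002 -0.002 -0.76 ]
```

servo_tool(
  targets=[0.289,0.05,0.02,0,0,-0.76,1,0.289,0.05,0.02,0,0,-0.76,1,0.289,0.05,0.02,0,0,-0.76,1,0.289,0.05,0.02,0,0,-0.76,1,0.289,0.05,0.02,0,0,-0.76,1],
)

```text
clock: 1.35
position: [0.6221, -0.2085, 0.2289]
tcp_rot: [-0.001, 0.737, 0.676, 0.0]
wrist_force: [-0.7, -0.4, 0.6]
gripper_width: 1.001
```

```bash
cat > look.py <<'E'
from h import *
import sys
def bolt(n):
    im,d,P,K,T=cam("wrist"); save(n,im,1.2)
    np.savez(n+".npz",im=im,P=P,K=K,T=T); return im,P
E
python3 - <<'E'
from look import *
im,P=bolt("w1"); to([.621,-.211,.077],85)
g=im.max(2); Z=P[...,2]; near=np.hypot(P[...,0]-.621,P[...,1]+.211)<.04
m=near&(Z>.083)&(Z<.103); p=P[m][:,:2]
(x,y),r=cv2.minEnclosingCircle(p.astype(np.float32)); print("circ",x,y,r,np.nanmean(P[m],0))
b=m&(g>110); q=P[b]; v=q.mean(0)[:2]-[x,y]; print(b.sum(),q.mean(0),np.hypot(*v),np.degrees(np.arctan2(v[1],v[0])))
E
```

```text
t 1.4 pos [ 0.6255 -0.2053  0.2286] yaw 85.2 j6 -0.26 F [1.9 2.2 0.8] w 1.005
shift [-0.0066 -0.0042  0.1516] turn [ 0.001 -0.005  0.005]
circ 0.6245549321174622 -0.21428999304771423 0.020897261798381805 [ 0.62445614 -0.21260425  0.09225402]
155 [ 0.63393298 -0.21463799  0.0954107 ] 0.009384503525980373 -2.125133479511121
```

View pics/w1.png

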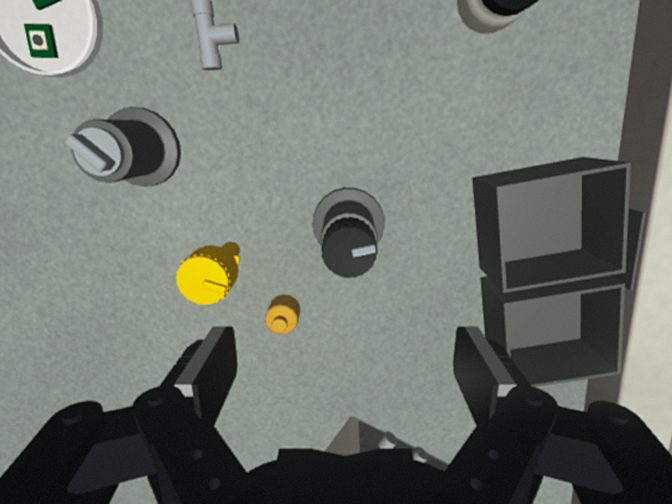

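The picture shows the black knob at (349,247) with the pointer bar pointing right to (375,250). The yellow look-alike is at (205,278) and the blank at (97,153). The arm was still settling, so I'll remeasure now that it's at rest.

```bash
cat >> look.py <<'E'
def knob(n,c,zt):
    im,P=bolt(n); g=im.max(2); Z=P[...,2]; near=np.hypot(P[...,0]-c[0],P[...,1]-c[1])<.035
    m=near&(Z>zt-.010)&(Z<zt+.010); m[350:]=False; p=P[m][:,:2]
    mm=cv2.morphologyEx(m.astype(np.uint8),cv2.MORPH_OPEN,np.ones((5,5)))>0; p=P[mm][:,:2]
    (x,y),r=cv2.minEnclosingCircle(p.astype(np.float32)); print("circ",round(x,4),round(y,4),round(r,4),"mean",P[mm].mean(0).round(4),"z85",np.percentile(P[mm][:,2],50))
    b=mm&(g>110); q=P[b]; v=q.mean(0)[:2]-[x,y]; w=np.linalg.svd(q[:,:2]-q[:,:2].mean(0),full_matrices=0)[2][0]; w=w*np.sign(w@v)
    print("bar",b.sum(),q.mean(0).round(4),np.hypot(*v).round(4),"yaw",np.degrees(np.arctan2(v[1],v[0])).round(1),"axis yaw",np.degrees(np.arctan2(w[1],w[0])).round(1))
E
python3 - <<'E'
from look import *
knob("w2",[.622,-.212],.092); to([.621,-.211,.077],85)
E
```

```text
circ 0.6244 -0.2143 0.0209 mean [ 0.6245 -0.2126  0.0922] z85 0.09234612831836214
bar 156 [ 0.634  -0.2146  0.0954] 0.0095 yaw -2.0 axis yaw 49.0
t 1.45 pos [ 0.6233 -0.2072  0.2285] yaw 85.3 j6 -0.26 F [-0.2 -0.1  0.2] w 0.996
shift [-0.0044 -0.0019  0.1515] turn [-0.001 -0.003  0.006]
```

```bash
python3 - <<'E'
from look import *
knob("w3",[.622,-.212],.092); to([.6235,-.213,.077],85)
z=np.load("w3.npz"); im,P=z["im"],z["P"]
g=im.max(2); print(g[196:222:1,276:318:2])
E
```

```text
circ 0.6244 -0.2143 0.0209 mean [ 0.6245 -0.2125  0.0922] z85 0.09233343817717449
bar 153 [ 0.6347 -0.2144  0.0955] 0.0102 yaw -0.2 axis yaw 52.8
t 1.5 pos [ 0.6216 -0.2088  0.2286] yaw 85.2 j6 -0.26 F [-0.4  0.4  0.2] w 0.998
shift [-0.0043  0.0025  0.1515] turn [-0.002 -0.003  0.005]
[[ 52  54  54  53  56  55  55  55  56  57  56  54  54  57  45  43  39 100
   87 109 105]
 [ 56  56  53  55  54  57  55  54  54  53  57  55  53  54  49  42  35  84
   92 106 104]
 [ 53  53  54  51  57  56  54  54  55  54  55  56  55  56  54  47  38  65
  103 104 102]
 [ 54  54  52  55  55  53  56  52  57  57  51  58  55  56  53  52  39  48
  104 104 115]
 [ 56  55  56  56  55  56  54  55  56  58  57  57  57  58  59  57  46  54
  107 105 126]
 [ 54  55  56  53  53  56  56  55  54  54  56  55  52  53  57  59  49  54
  105 103 138]
 [ 55  53  55  55  58  57  56  56  57  57  60  56  57  56  55  58  54  44
   90 116 149]
 [ 58  55  55  54  58  56  54  58  59  57  54  54  57  56  56  55  56  43
   69 134 150]
 [ 58  57  58  58  57  57  56  57  55  58  59  60  56  57  58  57  59  44
   74 143 148]
 [ 56  57  5
[... 801 characters left out ...]
9  57  58  59  59  56 107 195 182 159 147 101  75  58  56  56
  112 145 144]
 [ 56  55  58  58  59  59  58  60  90 160 137  84  63  57  57  59  59  58
  116 146 148]
 [ 58  56  58  57  59  61  58  59  59  79  61  57  55  59  62  63  65  55
  114 152 145]
 [ 55  59  59  60  57  61  60  63  59  59  56  58  62  61  59  63  62  55
  123 152 144]
 [ 55  57  58  58  58  56  62  59  61  61  63  63  59  64  63  62  62  66
  146 154 149]
 [ 59  58  57  60  60  60  61  61  62  62  62  63  61  64  58  63  59  89
  158 151 148]
 [ 55  56  61  60  58  61  59  61  61  60  64  60  63  63  63  62  62 118
  157 147 150]
 [ 59  58  58  56  61  62  60  60  61  63  59  61  65  63  63  64  59 128
  154 148 151]]
```

servo_tool(
  targets=[-0.004,0.003,0.04,0,0,0,1,-0.004,0.003,0.08,0,0,0,1,-0.004,0.003,0.115,0,0,0,1,-0.004,0.003,0.14,0,0,0,1,-0.004,0.003,0.1455,0,0,0,1],
)

```text
clock: 2.12
position: [0.6217, -0.2133, 0.0811]
tcp_rot: [-0.003, 0.736, 0.677, -0.001]
wrist_force: [-0.9, 0.2, -0.1]
gripper_width: 1.001
```

servo_tool(
  targets=[0,0,0,0,0,0,1,0,0,0,0,0,0,0.3,0,0,0,0,0,0,0.2,0,0,0,0,0,0,0.2,0,0,0,0,0,0,0.2],
)

```text
clock: 2.75
position: [0.6224, -0.2135, 0.0824]
tcp_rot: [-0.002, 0.736, 0.677, -0.001]
wrist_force: [-0.7, 0.3, 6.2]
gripper_width: 0.451
```

```bash
python3 -c "
from h import *
to([.6235,-.213,.083],85)"
```

```text
t 2.75 pos [ 0.6224 -0.2135  0.0824] yaw 85.2 j6 -0.27 F [-0.7  0.3  6.2] w 0.451
shift [ 0.0006  0.001  -0.0006] turn [-0.005 -0.003  0.003]
```

servo_tool(
  targets=[0,0,0,0,0,0,0.2,0,0,-0.02,0,0,0,0.2,0,0,-0.06,0,0,0,0.2,0,0,-0.1,0,0,0,0.2,0,0,-0.14,0,0,0,0.2],
  squeeze=60,
)

```text
clock: 3.38
position: [0.6229, -0.2138, 0.2248]
tcp_rot: [-0.002, 0.736, 0.677, -0.0]
wrist_force: [0.7, 0.5, -0.5]
gripper_width: 0.447
```

```bash
python3 - <<'E'
from look import *
# boss/ear refinement from stored top image
z=np.load("top.npz"); P,im=z["P"],z["im"]
sub=P[165:215,190:250]; m=(abs(sub[...,2]-.072)<.008); m2=cv2.morphologyEx(m.astype(np.uint8),cv2.MORPH_OPEN,np.ones((5,5)))
n,l,st,ce=cv2.connectedComponentsWithStats(m.astype(np.uint8)); i=1+st[1:,4].argmax()
hull=cv2.convexHull(np.argwhere(m2>0)[:,::-1].astype(np.int32)); 
K,T=z["K"],z["T"]
def ray(u,v,h):
    d=T[:3,:3]@np.array([(u-K[0,2])/K[0,0],(v-K[1,2])/K[1,1],1]); return T[:3,3]+d*(h-T[2,3])/d[2]
# from crop pixels: boss circle centre (545,158) ear centre (484,66), scale 6, offset 190,165, crop x -360
b=ray(190+(545-360)/6,165+158/6,.072); e=ray(190+(484-360)/6,165+66/6,.072)
print(b,e,np.hypot(*(e-b)[:2]),np.degrees(np.arctan2(*(e-b)[1::-1])))
(x,y),r=cv2.minEnclosingCircle(sub[m2>0][:,:2].astype(np.float32)); print(x,y,r, sub[m2>0].mean(0))
to([b[0],b[1],.22],85)
E
```

```text
[0.56478053 0.10378912 0.072     ] [0.59746319 0.12552646 0.072     ] 0.039251341950707626 33.628007881252316
0.5676330327987671 0.10733263939619064 0.03197574242949486 [0.56605428 0.1061492  0.07169131]
t 3.38 pos [ 0.6229 -0.2138  0.2248] yaw 85.2 j6 -0.27 F [ 0.7  0.5 -0.5] w 0.447
shift [ 0.3115 -0.0847  0.0058] turn [-0.005 -0.003  0.004]
```

```bash
python3 -c "
from h import *
to([.588,.05,.22],112)"
```

```text
t 3.38 pos [ 0.6229 -0.2138  0.2248] yaw 85.2 j6 -0.27 F [ 0.7  0.5 -0.5] w 0.447
shift [ 0.2599 -0.057   0.0056] turn [-0.004 -0.004 -0.596]
```

servo_tool(
  targets=[0.06,-0.013,0.005,0,0,-0.2,0.2,0.12,-0.026,0.005,0,0,-0.4,0.2,0.18,-0.039,0.005,0,0,-0.596,0.2,0.23,-0.05,0.005,0,0,-0.596,0.2,0.26,-0.057,0.0055,0,0,-0.596,0.2],
)

```text
clock: 4.0
position: [0.5875, 0.0526, 0.2214]
tcp_rot: [-0.002, 0.559, 0.829, 0.001]
wrist_force: [0.3, -0.5, -1.3]
gripper_width: 0.449
```

servo_tool(
  targets=[0,0,0,0,0,0,0.2,0,0,0,0,0,0,0.2],
)

```text
clock: 4.25
position: [0.5878, 0.0523, 0.2223]
tcp_rot: [-0.001, 0.558, 0.83, 0.001]
wrist_force: [0.5, -0.2, -1.5]
gripper_width: 0.449
```

```bash
python3 - <<'E'
from look import *
bolt("w4"); to([.588,.05,.22],112)
E
```

```text
t 4.3 pos [0.5878 0.0518 0.2221] yaw 112.1 j6 -0.32 F [ 0.  -0.4 -2.1] w 0.449
shift [-0.0018 -0.0005  0.0021] turn [-0.001 -0.004  0.002]
```

View pics/w4.png

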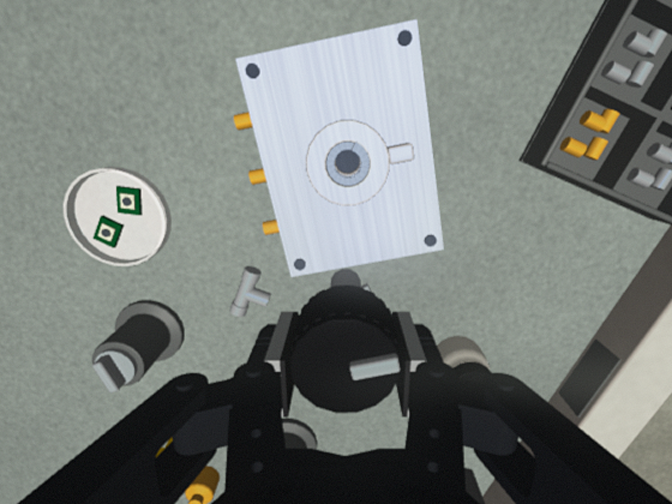

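The bolt is held at (346,365), foot visible at (345,282), with the pointer bar parallel to the ear direction: boss (347,161), ear (400,153). Next I'll measure the boss, the ear and the bolt's offset in the hand.

```bash
python3 - <<'E'
from look import *
z=np.load("w4.npz"); im,P,K,T=z["im"],z["P"],z["K"],z["T"]
def ray(u,v,h):
    d=T[:3,:3]@np.array([(u-K[0,2])/K[0,0],(v-K[1,2])/K[1,1],1]); return T[:3,3]+d*(h-T[2,3])/d[2]
Z=P[...,2]
m=(abs(Z-.072)<.009); m[210:]=0
m=cv2.morphologyEx(m.astype(np.uint8),cv2.MORPH_OPEN,np.ones((3,3)))
n,l,st,ce=cv2.connectedComponentsWithStats(m); i=1+st[1:,4].argmax(); print(st[i])
# bore centre from dark hole and from circle
g=cv2.cvtColor(im,cv2.COLOR_RGB2GRAY)
pts=P[l==i]; print("z",np.median(pts[:,2]))
cs=cv2.HoughCircles(cv2.medianBlur(g[60:210,200:380],3),cv2.HOUGH_GRADIENT_ALT,1,10,param1=100,param2=.6,minRadius=8,maxRadius=45)
if cs is not None:
  for u,v,r in cs.reshape(-1,3): print("hough",u+200,v+60,r,ray(u+200,v+60,.072).round(4),"r_m",r/K[0,0]*.27)
# robust circle fit of outer boundary excl. ear: use dist transform of largest filled comp
c=cv2.findContours((l==i).astype(np.uint8),cv2.RETR_EXTERNAL,cv2.CHAIN_APPROX_NONE)[0][0][:,0]
w=np.array([ray(u,v,.072)[:2] for u,v in c])
from scipy.optimize import least_squares
f=least_squares(lambda p:np.hypot(*(w-p[:2]).T)-.030,[.5655,.105],loss="soft_l1",f_scale=.001); print("fit",f.x)
rr=np.hypot(*(w-f.x).T); e=w[rr>.036].mean(0)-f.x; print("ear yaw",np.degrees(np.arctan2(e[1],e[0])),rr.max())
a,b=ray(347/1.2,161/1.2,.072),ray(400/1.2,153/1.2,.072); print(a,b,np.degrees(np.arctan2(*(b-a)[1::-1])))
# knob in tool frame
tcp=np.array([.5878,.0521,.2222]); ya=np.radians(112.1); tx=np.array([np.cos(ya),np.sin(ya)]); ty=np.array([tx[1],-tx[0]])
for nm,u,v,h in [("knobtop c",346,365,.010),("barA",351,371,.014),("barB",400,363,.014),("foot",345,280,-.076)]:
    q=ray(u/1.2,v/1.2,tcp[2]+h)-tcp; print(nm,(q[:2]@tx).round(4),(q[:2]@ty).round(4))
m=(Z>tcp[2]+.005)&(Z<tcp[2]+.016); v,u=np.where(m); print("knob top z",np.median(Z[m])-tcp[2],u.min(),u.max(),v.min(),v.max(),((P[m].mean(0)-tcp)[:2]@np.c_[tx,ty]))
print((Z[215:350:5,288]-tcp[2]).round(3))
save("crop2",im[215:350,220:360],4)
E
```

```text
[ 255  100   90   72 3817]
z 0.07223328257091732
hough 289.0 135.0 34.873013 [0.5669 0.1058 0.072 ] r_m 0.029709383704013586
hough 289.0 135.0 15.998202 [0.5669 0.1058 0.072 ] r_m 0.013629356822364611
hough 243.0 92.0 29.858606 [0.5194 0.1234 0.072 ] r_m 0.025437458019745562
hough 323.0 178.0 19.078043 [0.6087 0.0828 0.072 ] r_m 0.016253167076953023
fit [0.56883224 0.10519797]
ear yaw 33.176765306114255 0.045694535189026296
[0.56679305 0.10653768 0.072     ] [0.59911254 0.12555216 0.072     ] 30.469514983945224
knobtop c 0.0012 -0.0002
barA 0.0016 0.0015
barB 0.0048 0.018
foot -0.0017 -0.0005
knob top z 0.009951777048955945 206 369 258 344 [ 0.00291256 -0.00062574]
[-0.176 -0.176 -0.067 -0.059 -0.05  -0.014 -0.009 -0.003  0.002  0.007
  0.01   0.01   0.01   0.009  0.01   0.01   0.009  0.01   0.01   0.01
  0.01   0.01   0.009  0.01   0.009  0.01  -0.222]
```

View pics/crop2.png

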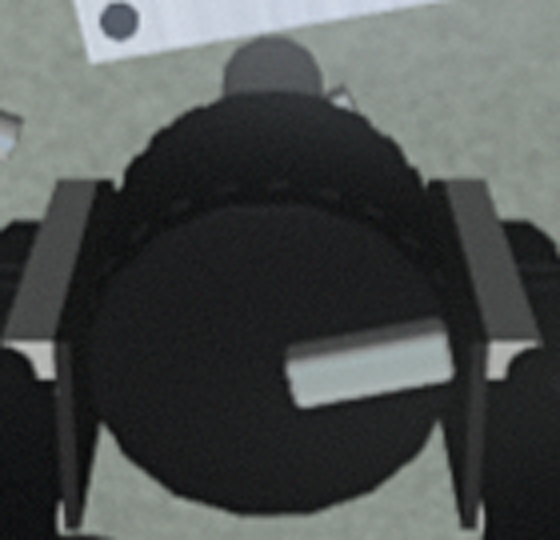

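```bash
python3 -c "
from h import *
to([.5667,.1064,.165],112)"
```

```text
t 4.3 pos [0.5878 0.0518 0.2221] yaw 112.1 j6 -0.32 F [ 0.  -0.4 -2.1] w 0.449
shift [0.0583 0.001  0.0573] turn [-0.001 -0.004  0.002]
```

servo_tool(
  targets=[0.03,0.001,0,0,0,0,0.2,0.058,0.001,0.02,0,0,0,0.2,0.058,0.001,0.04,0,0,0,0.2,0.058,0.001,0.057,0,0,0,0.2,0.058,0.001,0.057,0,0,0,0.2],
)

```text
clock: 4.92
position: [0.5662, 0.105, 0.1639]
tcp_rot: [-0.002, 0.559, 0.829, -0.0]
wrist_force: [-0.8, 0.6, -1.8]
gripper_width: 0.455
```

```bash
python3 - <<'E'
from look import *
im=bolt("w5")[0]; a=cam("scene")
to([.5667,.1064,.14],112)
save("s5",np.hstack([im[150:290,190:390],a[0][200:340,240:440]]),2)
E
```

```text
t 5.03 pos [0.5674 0.1055 0.1655] yaw 112.0 j6 -0.22 F [-0.2 -0.1 -1. ] w 0.451
shift [ 0.001  -0.0003  0.0255] turn [-0.    -0.004  0.   ]
```

View pics/s5.png

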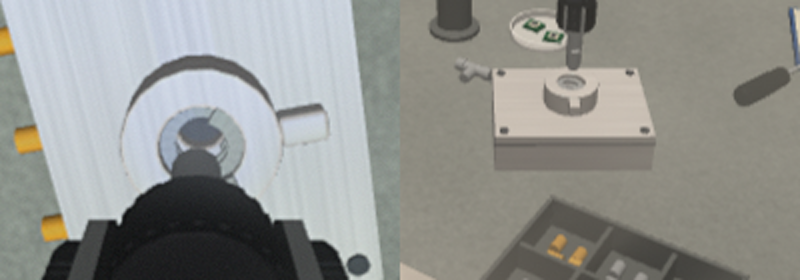

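The foot at (198,165) is in line with the bore at (201,140), and the ledge's start is visible at (217,115), counter-clockwise of the ear. Descending gently.

servo_tool(
  targets=[0.001,0,0.008,0,0,0,0.2,0.001,0,0.015,0,0,0,0.2,0.001,0,0.02,0,0,0,0.2,0.001,0,0.025,0,0,0,0.2,0.001,0,0.03,0,0,0,0.2],
)

```text
clock: 5.65
position: [0.567, 0.1065, 0.1352]
tcp_rot: [-0.001, 0.559, 0.829, 0.001]
wrist_force: [0.4, -0.1, -1.7]
gripper_width: 0.448
```

```bash
python3 -c "
from h import *
to([.5667,.1064,.121],112)"
```

```text
t 5.65 pos [0.567  0.1065 0.1352] yaw 112.0 j6 -0.22 F [ 0.4 -0.1 -1.7] w 0.448
shift [-0.     -0.0003  0.0142] turn [-0.    -0.004  0.   ]
```

servo_tool(
  targets=[0,0,0.005,0,0,0,0.2,0,0,0.009,0,0,0,0.2,0,0,0.012,0,0,0,0.2,0,0,0.014,0,0,0,0.2,0,0,0.015,0,0,0,0.2],
)

```text
clock: 6.28
position: [0.5671, 0.1064, 0.1212]
tcp_rot: [-0.001, 0.559, 0.829, 0.001]
wrist_force: [-4.9, -2.9, 14.7]
gripper_width: 0.45
```

```bash
python3 -c "
from h import *
to([.5667,.1064,.121],112)"
```

```text
t 6.28 pos [0.5671 0.1064 0.1212] yaw 112.0 j6 -0.22 F [-4.9 -2.9 14.7] w 0.45
shift [ 0.0001 -0.0004  0.0002] turn [-0.    -0.003  0.   ]
```

servo_tool(
  targets=[0,0,0.0005,0,0,0,0.2,0,0,0.0005,0,0,0,0.2,0,0,0.0005,0,0,0,0.2,0,0,0.0005,0,0,0,0.2],
)

```text
clock: 6.78
position: [0.5672, 0.1064, 0.1213]
tcp_rot: [-0.001, 0.559, 0.829, 0.001]
wrist_force: [-2.9, -0.6, 6.3]
gripper_width: 0.453
```

servo_tool(
  targets=[0,0,0.0004,0,0,-0.2,0.2,0,0,0.0002,0,0,-0.4,0.2,0,0,0,0,0,-0.6,0.2,0,0,-0.0003,0,0,-0.8,0.2,0,0,-0.0005,0,0,-1,0.2],
)

```text
clock: 7.4
position: [0.5681, 0.1066, 0.1222]
tcp_rot: [0.0, 0.197, 0.98, 0.001]
wrist_force: [2.4, 0.4, 1.0]
gripper_width: 0.454
```

```bash
python3 -c "
from h import *
to([.5669,.1064,.121],157)"
```

```text
t 7.4 pos [0.5681 0.1066 0.1222] yaw 157.3 j6 -1.01 F [2.4 0.4 1. ] w 0.454
shift [ 0.0011 -0.0006  0.0012] turn [0.004 0.    0.007]
```

servo_tool(
  targets=[0,0,0.0006,0,0,-0.15,0.2,0,0,0.0004,0,0,-0.3,0.2,0,0,0.0003,0,0,-0.45,0.2,0,0,0.0003,0,0,-0.45,0.2],
)

```text
clock: 7.9
position: [0.569, 0.1063, 0.1224]
tcp_rot: [0.002, 0.022, 1.0, 0.001]
wrist_force: [1.5, -3.9, 3.7]
gripper_width: 0.448
```

```bash
python3 -c "
from h import *
to([.5669,.1064,.121],192)
im=cam('wrist')[0]; save('w6',im[200:400,180:400],2.5)"
```

```text
t 7.9 pos [0.569  0.1063 0.1224] yaw 177.5 j6 -1.37 F [ 1.5 -3.9  3.7] w 0.448
shift [0.0021 0.     0.0014] turn [ 0.003  0.004 -0.322]
```

View pics/w6.png

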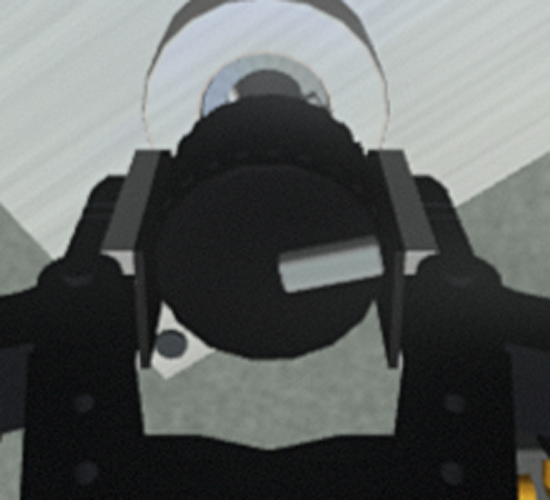

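servo_tool(
  targets=[0.0005,0,0.0006,0,0,-0.15,0.2,0.001,0,0.0004,0,0,-0.3,0.2,0.001,0,0.0003,0,0,-0.45,0.2,0.001,0,0.0003,0,0,-0.45,0.2],
)

```text
clock: 8.45
position: [0.5681, 0.1066, 0.1221]
tcp_rot: [0.002, -0.152, 0.988, 0.001]
wrist_force: [1.2, 0.1, 0.3]
gripper_width: 0.451
```

```bash
python3 -c "
from h import *
to([.5672,.1064,.121],202)"
```

```text
t 8.45 pos [0.5681 0.1066 0.1221] yaw -162.5 j6 -1.71 F [1.2 0.1 0.3] w 0.451
shift [0.0009 0.0001 0.0011] turn [ 0.002  0.005 -0.1  ]
```

servo_tool(
  targets=[0.0005,0,0.0005,0,0,0,0.2,0.0005,0,0.001,0,0,0,0.2,0.0005,0,0.001,0,0,0,0.2],
)

```text
clock: 8.82
position: [0.5672, 0.1065, 0.1208]
tcp_rot: [0.002, -0.152, 0.988, 0.001]
wrist_force: [0.2, -0.9, -1.7]
gripper_width: 0.45
```

```bash
python3 -c "
from h import *
to([.5672,.1064,.121],202)"
```

```text
t 8.82 pos [0.5672 0.1065 0.1208] yaw -162.5 j6 -1.71 F [ 0.2 -0.9 -1.7] w 0.45
shift [ 0.     -0.     -0.0002] turn [ 0.002  0.004 -0.101]
```

servo_tool(
  targets=[0,0,0.001,0,0,-0.05,0.2,0,0,0.0025,0,0,-0.1,0.2,0,0,0.004,0,0,-0.1,0.2,0,0,0.005,0,0,-0.1,0.2,0,0,0.006,0,0,-0.1,0.2],
)

```text
clock: 9.45
position: [0.5674, 0.1065, 0.1151]
tcp_rot: [0.002, -0.19, 0.982, 0.001]
wrist_force: [-1.6, -1.7, 9.0]
gripper_width: 0.447
```

```bash
python3 -c "
from h import *
to([.5672,.1064,.115],202)"
```

```text
t 9.45 pos [0.5674 0.1065 0.1151] yaw -158.1 j6 -1.79 F [-1.6 -1.7  9. ] w 0.447
shift [ 0.0002 -0.      0.0001] turn [ 0.002  0.005 -0.002]
```

servo_tool(
  targets=[0,0,0.0005,0,0,0,0.2,0,0,0.0004,0,0,0,0.2,0,0,0.0004,0,0,0,0.2],
)

```text
clock: 9.82
position: [0.5674, 0.1065, 0.1151]
tcp_rot: [0.002, -0.19, 0.982, 0.001]
wrist_force: [-1.8, -1.7, 5.3]
gripper_width: 0.451
```

servo_tool(
  targets=[0,0,0.0004,0,0,0.2,0.2,0,0,0.0006,0,0,0.4,0.2,0,0,0.0008,0,0,0.6,0.2,0,0,0.001,0,0,0.8,0.2,0,0,0.0013,0,0,1,0.2],
)

```text
clock: 10.45
position: [0.5671, 0.1062, 0.1142]
tcp_rot: [0.001, 0.203, 0.979, 0.001]
wrist_force: [-3.3, -3.7, 7.9]
gripper_width: 0.449
```

```bash
python3 -c "
from h import *
to([.5672,.1064,.114],157)"
```

```text
t 10.45 pos [0.5671 0.1062 0.1142] yaw 156.6 j6 -1.0 F [-3.3 -3.7  7.9] w 0.449
shift [-0.      0.0002  0.0002] turn [ 0.004  0.001 -0.009]
```

Tracks the thread: 0.9 mm down in 45°. Continuing forward.

servo_tool(
  targets=[0,0,0.0004,0,0,0.2,0.2,0,0,0.0006,0,0,0.4,0.2,0,0,0.0008,0,0,0.6,0.2,0,0,0.001,0,0,0.8,0.2,0,0,0.0013,0,0,1,0.2],
)

```text
clock: 11.08
position: [0.567, 0.1063, 0.1133]
tcp_rot: [0.0, 0.564, 0.826, 0.002]
wrist_force: [-1.8, -1.1, 6.4]
gripper_width: 0.449
```

servo_tool(
  targets=[0,0,0.0004,0,0,0.2,0.2,0,0,0.0006,0,0,0.4,0.2,0,0,0.0008,0,0,0.6,0.2,0,0,0.001,0,0,0.8,0.2,0,0,0.0012,0,0,1,0.2],
)

```text
clock: 11.7
position: [0.5671, 0.1066, 0.1122]
tcp_rot: [-0.001, 0.839, 0.544, 0.002]
wrist_force: [0.4, -0.1, 2.3]
gripper_width: 0.448
```

```bash
python3 -c "
from h import *
to([.5672,.1064,.112],67)"
```

```text
t 11.7 pos [0.5671 0.1066 0.1122] yaw 66.0 j6 0.58 F [ 0.4 -0.1  2.3] w 0.448
shift [-0.0002  0.0002  0.0002] turn [ 0.001 -0.005 -0.023]
```

servo_tool(
  targets=[0,0,0.0004,0,0,0.2,0.2,0,0,0.0006,0,0,0.4,0.2,0,0,0.0008,0,0,0.6,0.2,0,0,0.001,0,0,0.8,0.2,0,0,0.0012,0,0,1,0.2],
)

```text
clock: 12.32
position: [0.5675, 0.1069, 0.1112]
tcp_rot: [-0.001, 0.984, 0.179, 0.002]
wrist_force: [0.3, 0.4, 1.8]
gripper_width: 0.456
```

servo_tool(
  targets=[0,0,0.0004,0,0,0.2,0.2,0,0,0.0006,0,0,0.4,0.2,0,0,0.0008,0,0,0.6,0.2,0,0,0.001,0,0,0.8,0.2,0,0,0.0011,0,0,1,0.2],
)

```text
clock: 12.95
position: [0.5678, 0.107, 0.1102]
tcp_rot: [-0.002, 0.977, -0.213, 0.002]
wrist_force: [1.5, -1.3, 0.3]
gripper_width: 0.45
```

```bash
python3 -c "
from h import *
to([.5672,.1064,.110],-24)"
```

```text
t 12.95 pos [0.5678 0.107  0.1102] yaw -24.6 j6 2.16 F [ 1.5 -1.3  0.3] w 0.45
shift [-0.0003  0.0008  0.0002] turn [-0.006 -0.003 -0.014]
```

servo_tool(
  targets=[0,0,0,0,0,0,0.75,0,0,0,0,0,0,0.75,0,0,0,0,0,0,0.75],
)

```text
clock: 13.32
position: [0.5677, 0.1071, 0.1101]
tcp_rot: [-0.002, 0.977, -0.213, 0.001]
wrist_force: [-0.3, 0.5, -0.4]
gripper_width: 0.751
```

servo_tool(
  targets=[0,0,0,0,0,-0.2,0.75,0,0,0,0,0,-0.4,0.75,0,0,0,0,0,-0.6,0.75,0,0,0,0,0,-0.8,0.75,0,0,0,0,0,-1,0.75],
)

```text
clock: 13.95
position: [0.5676, 0.1071, 0.1101]
tcp_rot: [-0.002, 0.984, 0.181, 0.002]
wrist_force: [0.6, 0.4, 0.1]
gripper_width: 0.749
```

servo_tool(
  targets=[0,0,0,0,0,-0.2,0.75,0,0,0,0,0,-0.4,0.75,0,0,0,0,0,-0.6,0.75,0,0,0,0,0,-0.8,0.75,0,0,0,0,0,-1,0.75],
)

```text
clock: 14.58
position: [0.5676, 0.1071, 0.11]
tcp_rot: [-0.001, 0.838, 0.546, 0.003]
wrist_force: [-0.7, -0.5, 0.4]
gripper_width: 0.751
```

servo_tool(
  targets=[0,0,0,0,0,-0.2,0.75,0,0,0,0,0,-0.4,0.75,0,0,0,0,0,-0.6,0.75,0,0,0,0,0,-0.8,0.75,0,0,0,0,0,-1,0.75],
)

```text
clock: 15.2
position: [0.5675, 0.1071, 0.11]
tcp_rot: [0.0, 0.562, 0.827, 0.003]
wrist_force: [-1.3, -0.3, 0.2]
gripper_width: 0.752
```

```bash
python3 -c "
from h import *
to([.5672,.1064,.110],111)
im=cam('wrist')[0]; save('w7',im[150:400,150:430],2)"
```

```text
t 15.2 pos [0.5675 0.1071 0.11  ] yaw 111.5 j6 -0.22 F [-1.3 -0.3  0.2] w 0.752
shift [-0.0006 -0.0006 -0.    ] turn [ 0.006 -0.003  0.012]
```

View pics/w7.png

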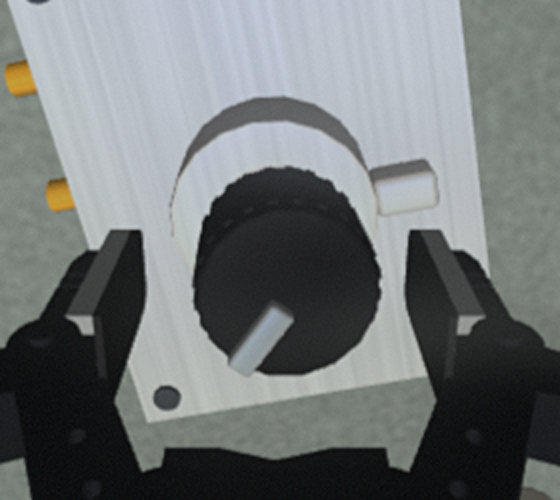

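The released bolt stands upright: knob (287,288), pointer toward (240,370), which is yaw about -105°, as expected after about 227° of forward turn. Regripping and turning the remaining ~133°.

servo_tool(
  targets=[0,0,0,0,0,0,0.2,0,0,0,0,0,0,0.2,0,0,0,0,0,0,0.2,0,0,0,0,0,0,0.2],
)

```text
clock: 15.75
position: [0.5676, 0.1072, 0.1102]
tcp_rot: [0.0, 0.56, 0.828, 0.003]
wrist_force: [-1.7, 1.3, 4.2]
gripper_width: 0.454
```

servo_tool(
  targets=[0,0,0.0004,0,0,0.2,0.2,0,0,0.0006,0,0,0.4,0.2,0,0,0.0008,0,0,0.6,0.2,0,0,0.001,0,0,0.8,0.2,0,0,0.0012,0,0,1,0.2],
)

```text
clock: 16.38
position: [0.5685, 0.107, 0.1093]
tcp_rot: [0.0, 0.836, 0.549, 0.003]
wrist_force: [1.8, -1.8, 2.6]
gripper_width: 0.448
```

```bash
python3 -c "
from h import *
to([.5672,.1064,.109],66)"
```

```text
t 16.38 pos [0.5685 0.107  0.1093] yaw 66.6 j6 0.57 F [ 1.8 -1.8  2.6] w 0.448
shift [-0.001  -0.001   0.0003] turn [ 0.005 -0.007  0.012]
```

servo_tool(
  targets=[-0.0002,-0.0002,0.0004,0,0,0.2,0.2,-0.0005,-0.0005,0.0006,0,0,0.4,0.2,-0.0005,-0.0005,0.0008,0,0,0.6,0.2,-0.0005,-0.0005,0.001,0,0,0.8,0.2,-0.0005,-0.0005,0.0012,0,0,1,0.2],
)

```text
clock: 17.0
position: [0.569, 0.1062, 0.1084]
tcp_rot: [-0.001, 0.983, 0.184, 0.004]
wrist_force: [2.8, -3.0, 1.6]
gripper_width: 0.45
```

servo_tool(
  targets=[0,0,0.0004,0,0,0.2,0.2,0,0,0.0006,0,0,0.4,0.2,0,0,0.0008,0,0,0.6,0.2,0,0,0.001,0,0,0.8,0.2,0,0,0.001,0,0,0.96,0.2],
)

```text
clock: 17.62
position: [0.569, 0.1052, 0.1074]
tcp_rot: [-0.001, 0.981, -0.192, 0.004]
wrist_force: [-1.0, -6.2, 2.5]
gripper_width: 0.451
```

```bash
python3 -c "
from h import *
to([.5672,.1064,.107],-22)"
```

```text
t 17.62 pos [0.569  0.1052 0.1074] yaw -22.2 j6 2.12 F [-1.  -6.2  2.5] w 0.451
shift [-0.0021 -0.0005  0.0003] turn [-0.006 -0.009 -0.004]
```

servo_tool(
  targets=[0,0,0.0003,0,0,0,0.2,0,0,0.0002,0,0,0,0.2,0,0,0.0002,0,0,0,0.2,0,0,0.0002,0,0,0,0.2],
)

```text
clock: 18.12
position: [0.5691, 0.105, 0.1073]
tcp_rot: [-0.001, 0.981, -0.192, 0.004]
wrist_force: [-0.7, -2.9, 5.0]
gripper_width: 0.447
```

```bash
python3 - <<'E'
from look import *
im,P=bolt("w8"); to([.5672,.1064,.107],-22)
s=manip.sense(); Z=P[...,2]; m=(Z>.110)&(Z<.1225); m&=np.hypot(P[...,0]-.568,P[...,1]-.106)<.024
p=P[m]; print("knob top z",np.median(p[:,2]),p.mean(0)); A=np.c_[p[:,:2]-p[:,:2].mean(0),np.ones(len(p))]; q=p[:,2]; k=abs(q-np.median(q))<.003; print("slope",np.linalg.lstsq(A[k],q[k],rcond=None)[0], "v",s["joint_vel"].round(3))
save("w8c",im[150:400,150:430],2)
E
```

```text
t 18.18 pos [0.5691 0.1051 0.1073] yaw -22.2 j6 2.12 F [ 0.5 -3.7  5.6] w 0.451
shift [-0.0023 -0.0005  0.0003] turn [-0.005 -0.009 -0.003]
knob top z 0.1158881025927942 [0.57343388 0.10282028 0.11622703]
slope [-0.08440678  0.04604971  0.11584371] v [ 0.    -0.001  0.001  0.     0.001  0.001]
```

View pics/w8c.png

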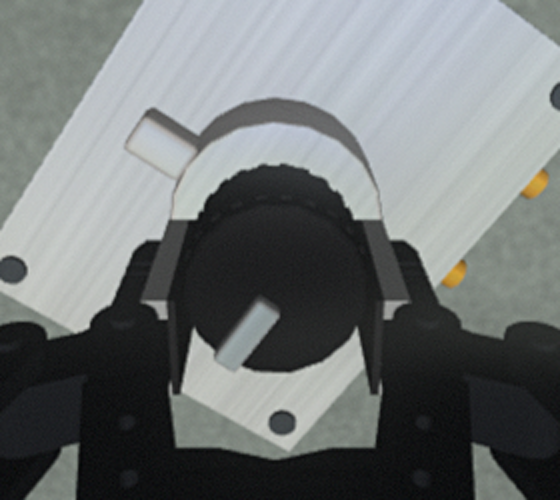

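```bash
python3 - <<'E'
from h import *
z=np.load("w8.npz"); im,P=z["im"],z["P"]
v,u=np.indices(P.shape[:2]); cu,cv_=150+277/2,150+289/2
m=((u-cu)/40)**2+((v-cv_)/36)**2<1; m&=(im.max(2)<90)
m=cv2.erode(m.astype(np.uint8),np.ones((5,5)))>0; p=P[m]; p=p[np.isfinite(p[:,2])]
A=np.c_[p[:,:2]-[.568,.106],np.ones(len(p))]; k=np.ones(len(p),bool)
for _ in range(4):
    c=np.linalg.lstsq(A[k],p[k,2],rcond=None)[0]; k=abs(p[:,2]-A@c)<.003
print(len(p),k.sum(),c,"tilt deg",np.degrees(np.hypot(*c[:2])))
E
```

```text
3408 3408 [-0.08426655  0.04794065  0.11645096] tilt deg 5.554782832845593
```

```bash
python3 - <<'E'
from h import *
def fit(p,n):
    c0=p[:,:2].mean(0); A=np.c_[p[:,:2]-c0,np.ones(len(p))]; k=abs(p[:,2]-np.median(p[:,2]))<.006
    for _ in range(4):
        c=np.linalg.lstsq(A[k],p[k,2],rcond=None)[0]; k=abs(p[:,2]-A@c)<.004
    print(n,k.sum(),c.round(4),np.degrees(np.hypot(*c[:2])).round(2))
z=np.load("w8.npz"); P=z["P"].copy(); P[300:]=np.nan; Z=P[...,2]
fit(P[(abs(Z-.046)<.008)],"chamber"); fit(P[abs(Z)<.01],"table")
r=np.hypot(P[...,0]-.567,P[...,1]-.106); fit(P[(abs(Z-.072)<.006)&(r<.032)&(r>.015)],"boss face")
z=np.load("w4.npz"); im,P=z["im"],z["P"]; v,u=np.indices(P.shape[:2])
m=(((u-287)/36)**2+((v-305)/32)**2<1)&(im.max(2)<90); m=cv2.erode(m.astype(np.uint8),np.ones((5,5)))>0; fit(P[m],"w4 knob")
E
```

```text
chamber 32381 [0.0001 0.0017 0.0465] 0.1
table 110390 [0.0001 0.0017 0.0005] 0.1
boss face 2758 [-0.0307  0.0156  0.0722] 1.98
w4 knob 0 [0. 0. 0.] 0.0
```

The references are level but the knob top leans about 5.5° toward tool +x, and the hand has drifted 2.3 mm that way. I'll mend it by shifting back.

servo_tool(
  targets=[-0.001,0,0.0002,0,0,0,0.2,-0.002,-0.0003,0.0002,0,0,0,0.2,-0.003,-0.0005,0.0003,0,0,0,0.2,-0.003,-0.0005,0.0003,0,0,0,0.2],
)

```text
clock: 18.68
position: [0.5681, 0.1058, 0.1075]
tcp_rot: [-0.001, 0.981, -0.192, 0.006]
wrist_force: [4.6, -9.0, 3.9]
gripper_width: 0.453
```

```bash
cat > tilt.py <<'E'
from look import *
import sys
im,P=bolt(sys.argv[1]); to([.5672,.1064,.107],-22)
s=manip.sense(); d=P-s["position"]; m=(np.hypot(d[...,0],d[...,1])<.017)&(d[...,2]>.003)&(d[...,2]<.016)&(im.max(2)<90)
m=cv2.morphologyEx(m.astype(np.uint8),cv2.MORPH_OPEN,np.ones((3,3)))>0
p=P[m]; A=np.c_[p[:,:2]-s["position"][:2],np.ones(len(p))]; c=np.linalg.lstsq(A,p[:,2],rcond=None)[0]
print(len(p),c.round(4),"tilt",np.degrees(np.hypot(*c[:2])).round(2),"bolt z rel face",(c[2]-.086-.072).round(4))
E
python3 tilt.py w9
```

```text
t 18.73 pos [0.5681 0.1058 0.1075] yaw -22.1 j6 2.12 F [ 2.9 -8.3  4.6] w 0.446
shift [-0.001  -0.0002  0.0005] turn [-0.006 -0.014 -0.002]
3642 [-0.0714  0.0421  0.1166] tilt 4.75 bolt z rel face -0.0414
```

servo_tool(
  targets=[-0.0007,0,0.0003,0,0.02,0,0.2,-0.0015,0,0.0003,0,0.04,0,0.2,-0.002,0,0.0003,0,0.06,0,0.2,-0.002,0,0.0003,0,0.06,0,0.2],
)

```text
clock: 19.23
position: [0.5665, 0.1066, 0.1077]
tcp_rot: [0.003, 0.981, -0.191, 0.03]
wrist_force: [1.3, -4.5, 6.0]
gripper_width: 0.451
```

```bash
python3 tilt.py w10
```

```text
t 19.27 pos [0.5665 0.1065 0.1076] yaw -22.1 j6 2.17 F [ 0.7 -5.2  6.3] w 0.452
shift [ 0.0007 -0.0001  0.0006] turn [-0.006 -0.075 -0.002]
3718 [-0.0396  0.0306  0.1167] tilt 2.87 bolt z rel face -0.0413
```

Tilt is now 2.9° (limit 8°), z is -41 mm, and the pointer is at about 124° against 123° wanted. The arm is still and gripping, so I'm handing in.

```bash
python3 -c "
from station import manip
s=manip.sense(); print(s['joint_vel'].round(3),s['wrist_force'].round(1),s['gripper_width']); print(manip.hand_in())"
```

```text
[-0.001  0.001 -0.004  0.002  0.003 -0.   ] [ 0.7 -5.2  6.3] 0.45172916529962975
the job is handed in; nothing more can be done
None
```

I put the black-knobbed bolt in the boss with its pointer toward the ear, turned it backward until the thread dropped, then turned it one full turn forward. I regripped once on the way and handed the job in still gripping the knob, at about 19.3 s of the 64 s allowed. `hand_in` gives no verdict, so the result rests on these checks:

| Check | Measured | Required |
|---|---|---|
| First contact, bolt origin relative to boss face | about -26.8 mm | -30.5 to -24 mm |
| After the drop (about 95° backward) | about -32.9 mm | -36.5 to -31.5 mm |
| At the end | about -41.3 mm | -44.8 to -37.8 mm |
| Pointer yaw at the end (read before the tilt fix) | about 124° (drop mark about 123°) | within about 60° of the drop mark |
| Tilt at the end | 2.9° | under 8° |

- **Grip and stillness:** the squeeze was set to 60 N, with the pads closed on the knob. The arm was at rest when I handed in.
- **Tilt:** my first check after the turn showed the bolt leaning 5.5°. I shifted and tipped the hand slightly, which brought it to 2.9°. The hand itself is left tipped about 3°, with about 5 N of side force at the wrist.
- **Not measured:** I didn't measure the bolt's sideways offset directly. The hand ended within 1 mm of my estimate of the bore axis.
- **Bystanders:** the arm stayed clear of the blank plug and the other things in every view I took, but I didn't take a final wide picture to confirm it.

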